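# Load the sample-tin warming cabinet

### The arm

A 6-joint arm with a two-finger parallel gripper is mounted at the origin on the work surface. World frame = base frame: x ahead of the robot, y to its left, z up, the work surface at z = 0. Lengths are in m, angles in rad, forces in N, time in s.
With the tool pointing down it reaches from about 0.35 to 1 m from the base axis. Payload 7.1 kg.
Tool frame: the origin (TCP) lies at the centre of the arm's flange, where the gripper is bolted on; the fingertips stand 173 mm ahead of it and the grasp point (between the pads) lies 155 mm ahead of it; z points along the fingers, y is the line along which they close (so a half turn about z gives the same grasp; the last joint's range is limited). The gripper opens to 85 mm and grips with 20 to 120 N. Pads are 22 mm wide; open, the fingers measure 114 mm over their backs; the gripper's body (76 mm by 85 mm) begins 54 mm behind the grasp point. The pads swing forward as they close: fully open they stand 13 mm farther back than shut.
Start: joints at [-1.163, 0.423, 1.63, -0, 1.089, -0.019], TCP at [0.259, -0.569, 0.405] pointing down, gripper open.
Joint ranges: [-3, 3], [-0.9, 2.11], [0.09, 2.58], [-1.31, 4.45], [0.11, 2.69], [-2.54, 2.54]. Speed limits (rad/s): [2.39, 2.39, 3.01, 3.14, 3.14, 3.14].

### API

Orientations are given as a unit quaternion [x, y, z, w].
In Python, from cell import robot gives the robot as it stands. Calls block until the motion is done:
- robot.movep(position, orientation): joint-space move of the TCP to a pose.
- robot.movel(position, attitude=None, max_speed=0.15): straight line of the TCP; attitude=None keeps the orientation; max_speed is the mean speed in m/s.
- robot.move_j(angles): joint-space move.
- robot.grip(opening, newtons=None): finger opening in m; newtons is the grip in N (None keeps the last); returns when the fingers have stopped.
- robot.sleep(seconds).
- robot.solve_ik(position, orientation): joint angles nearest the present ones, or None.
- robot.read_state(): the state.
- robot.grab_frame(name): name is "scene" or "top" or "wrist"; returns the picture (420x560x3 uint8, blue, green, red); there is no depth.
- robot.camera_info(name): a dict with "K" (3x3 intrinsics, pixels), "world_to_cam" (4x4, takes a point from world to camera coordinates); the wrist camera has in their place "T_tool_cam" (4x4, takes a point from camera to tool coordinates, whose origin is the TCP and whose axes are the flange's). Camera axes: x right, y down, z forward; pixel columns grow to the right and rows downward; lengths in m; the calibration is good to about 2 mm. The wrist camera is an equidistant fisheye: a pixel r from the principal point sees the ray r / f radians off the axis. A picture is of the moment at which its call begins: read the wrist's pose just before it. camera_info takes no time and is no camera call.
A pose or a line that the arm cannot do raises robot.IKError and nothing moves.
- robot.job_done(): hands the job in; it is judged then, once.
The state is a dict: "time_s": time; "joint_pos": joint angles; "qvel": joint speeds; "tau": joint torques, N m; "position": TCP position; "tcp_rot": TCP orientation; "contact_force": force on the tool from outside, world axes, zero at the start; "ft_torque": the same for the moment, N m; "gripper_width": finger opening in m; "grip_force": force on a finger pad.
Only numpy, scipy, OpenCV 4.12 (cv2) and the standard library are available. Lean on these libraries where they do the work, as an engineer would, in place of code of your own. Each camera call takes 0.05 s, during which the arm holds its last target. There are 200 camera calls.

### The job

Put the coffee samples in to warm: pull the warming cabinet's drop-down door fully open, stand every sample tin from the table upright in the tray, one to a bay, and push the door fully shut again. Then take the dial thermometer from its stand and push its stem down the port on the cabinet's roof until its head rests on the port. Leave the other things on the table where they are.

Things in the scene. Friction and masses are not known exactly. Their poses are not given: they have to be found in the camera images.
- cabinet: Grey warming cabinet, 310 mm wide (y), 220 mm deep (x), 235 mm high, fixed to the table. Origin: on the table, under the middle of its front face; x points into the cabinet, y to its left seen from the robot, z up. Place and yaw vary. Its front opening, 80 to 202 mm up, is shut by the steel drop-down door.
- door (a joint): Angle of the drop-down door, rad: 0 shut, 1.5 fully open (its stop, almost level, free end to the robot). Starts shut or a little ajar. 280 mm wide, panel 122 mm from the hinge, 14 mm thick. Stiff hinge: stays where left; about 2.5 N at the bar to pull, 5 N to lift. Opening it draws the tray out by a linkage, closing draws it in: tray travel = 0.130 m x angle/1.5.
- door_hinge (a point): Middle of the door's hinge axis (along the cabinet's y), 80 mm above the table on the plane of the cabinet's front; its axes are the cabinet's.
- door_bar (a point): Middle of the door's dark round handle bar, 12 mm across, 210 mm long along the cabinet's y. Shut: 32 mm before the front plane, 180 mm above the hinge, 260 above the table, clear all round. Fully open: 182 mm before the front plane, 61 mm above the table, 52 mm free between it and the panel. Can be pinched from above at any door angle; it turns between the fingers.
- tray_mid (a point): Centre of the tray's floor, 134 mm above the table; axes as the cabinet's. Aluminium tray 62 mm (x) by 250 mm (y), 4 mm walls 24 mm above the floor, three dividers make four bays in a row along y, each 54 by 57.5 mm, pitch 61.5 mm. Door open: the tray's centre is 75 mm before the front plane, open above; door shut: 55 mm inside.
- bay0 (a point): Centre of the floor of tray bay 0 (bay 0 is the farthest to the cabinet's +y, bay 3 the farthest to -y). Moves with the tray.
- bay1 (a point): Centre of the floor of tray bay 1 (bay 0 is the farthest to the cabinet's +y, bay 3 the farthest to -y). Moves with the tray.
- bay2 (a point): Centre of the floor of tray bay 2 (bay 0 is the farthest to the cabinet's +y, bay 3 the farthest to -y). Moves with the tray.
- bay3 (a point): Centre of the floor of tray bay 3 (bay 0 is the farthest to the cabinet's +y, bay 3 the farthest to -y). Moves with the tray.
- tin1: Sample tin (2 to 4 alike; None if absent): aluminium cylinder 44 mm across, 34 mm high, with a steel lid 46 mm across (top 39 mm up) and on it a black knob 16 mm across, 20 mm tall (top 59 mm up). Lid and knob do not come off. About 0.12 kg. Origin: centre of underside; z up. Starts upright on the table. May be knocked aside during the job.
- tin2: Sample tin (2 to 4 alike; None if absent): aluminium cylinder 44 mm across, 34 mm high, with a steel lid 46 mm across (top 39 mm up) and on it a black knob 16 mm across, 20 mm tall (top 59 mm up). Lid and knob do not come off. About 0.12 kg. Origin: centre of underside; z up. Starts upright on the table. May be knocked aside during the job.
- tin3: Sample tin (2 to 4 alike; None if absent): aluminium cylinder 44 mm across, 34 mm high, with a steel lid 46 mm across (top 39 mm up) and on it a black knob 16 mm across, 20 mm tall (top 59 mm up). Lid and knob do not come off. About 0.12 kg. Origin: centre of underside; z up. Starts upright on the table. May be knocked aside during the job.
- tin4: Sample tin (2 to 4 alike; None if absent): aluminium cylinder 44 mm across, 34 mm high, with a steel lid 46 mm across (top 39 mm up) and on it a black knob 16 mm across, 20 mm tall (top 59 mm up). Lid and knob do not come off. About 0.12 kg. Origin: centre of underside; z up. Starts upright on the table. May be knocked aside during the job.
- thermometer: Dial thermometer: round steel head 36 mm across, 14 mm tall, white dial on top; rigid steel stem 5 mm across, 52 mm long, slightly pointed, straight down from its middle. 0.04 kg. Origin: centre of the head's underside, where the stem begins; z up along the stem. Starts upright in its stand, the head's underside on the stand's top.
- thermometer_tip (a point): Tip of the thermometer's stem, 52 mm below the head's underside.
- stand: Thermometer stand, fixed: a dark steel foot 90 by 90 mm and 10 mm thick with a grey upright block 24 by 24 mm on it, bored down its middle (8.5 mm) right to the foot, top 80 mm above the table. Origin on the table under the block; its yaw is that of the block's faces. It stands left or right of the cabinet.
- port (a point): Thermometer port: centre of the top of a steel collar 24 by 24 mm on the cabinet's roof (faces along the cabinet's x and y), 20 mm above the roof, 255 mm above the table, 45 mm behind the front plane and 85 mm to the cabinet's +y. Its vertical hole is 8.5 mm across, widened at the mouth, and goes through the roof; axes as the cabinet's.
- canister: Bystander: black closed canister, 72 mm across, 130 mm high. Origin: centre of underside.
- glass1: Bystander: open cupping glass, 82 mm across the rim, 60 mm high.
- glass2: Bystander: a second cupping glass like it.
- tub1: Bystander: white closed tub, 100 mm across, 55 mm high.
- tub2: Bystander: a second white tub like it.
- spoon: Bystander: steel cupping spoon, 170 mm long, lying on the table near the robot.

How it is judged:
By the outcome, as a careful person would: the job done as asked, in the order asked, and still so for the second after the job is handed in, with the robot touching nothing.
Of tin1, tin2, tin3, tin4 only 2 to 4 are there at a start; the rules pass over those that are not, and their reading is None.
At some moment in a run one of tin1, tin2, tin3, tin4 may be knocked a few centimetres aside while the robot is not near it.
It also fails if it takes over 210 s, if anything falls off the work surface, if the arm or the gripper's body presses on something with over 40 N, if the wrist force passes 120 N, or if a joint passes its speed limit or range.

## Working session

There is one attempt and no reset: what is moved stays moved. The work goes in short steps, each a Python script; the robot and the scene stay as the last script left them, time stands still between calls to the robot, and variables do not carry over. Pictures are saved under pics/ and viewed, at most 14 in all, crops included, and the job is handed in when it is done.

```bash
ls; mkdir -p pics
python3 - <<'E'
from cell import robot
import cv2,numpy as np
np.set_printoptions(precision=4,suppress=True)
for n in ("scene","top","wrist"):
    cv2.imwrite(f"pics/{n}0.png",robot.grab_frame(n))
    print(n,robot.camera_info(n))
print(robot.read_state())
E
```

```text
pics
scene {'K': array([[512.2654,   0.    , 275.8108],
       [  0.    , 512.2654, 210.7338],
       [  0.    ,   0.    ,   1.    ]]), 'world_to_cam': array([[-0.3222,  0.9466,  0.0049,  0.1622],
       [ 0.6301,  0.2184, -0.7452, -0.1773],
       [-0.7065, -0.237 , -0.6668,  1.8328],
       [ 0.    ,  0.    ,  0.    ,  1.    ]])}
top {'K': array([[525.3482,   0.    , 278.9276],
       [  0.    , 525.3482, 209.8305],
       [  0.    ,   0.    ,   1.    ]]), 'world_to_cam': array([[-0.0239, -0.9997, -0.0063,  0.0156],
       [-0.9839,  0.0246, -0.1773,  0.5348],
       [ 0.1774,  0.0019, -0.9841,  1.6085],
       [ 0.    ,  0.    ,  0.    ,  1.    ]])}
wrist {'K': array([[325.1923,   0.    , 279.4761],
       [  0.    , 325.1923, 205.0043],
       [  0.    ,   0.    ,   1.    ]]), 'T_tool_cam': array([[ 0.0002, -0.9519, -0.3065,  0.0777],
       [ 1.    ,  0.0001,  0.0002, -0.0001],
       [-0.0001, -0.3065,  0.9519,  0.032 ],
       [ 0.    ,  0.    ,  0.    ,  1.    ]])}
{'time_s': 0.15, 'joint_pos': array([-1.163 ,  0.4237,  1.6305, -0.    ,  1.0886, -0.019 ]), 'qvel': array([-0.0013, -0.0008, -0.0026, -0.0002,  0.    , -0.0007]), 'tau': array([ -0.0029, -55.7771, -28.2017,  -0.0002,   0.0047,   0.0001]), 'position': array([ 0.2587, -0.5687,  0.4041]), 'tcp_rot': array([ 0.9773,  0.2118, -0.0001, -0.0006]), 'contact_force': array([-0.296 , -0.2004,  0.7672]), 'ft_torque': array([ 0.0082, -0.0208, -0.0109]), 'grip_force': 0.0, 'gripper_width': 0.08576957704115581}
```

View pics/scene0.png

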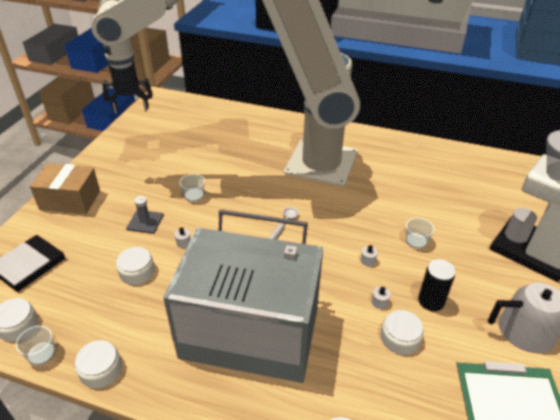

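View pics/top0.png

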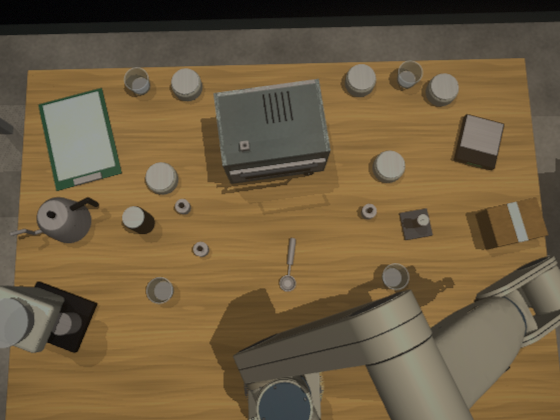

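The scene view shows the cabinet, shut or nearly so, and three tins at (182,237), (370,255) and (381,296). The top view shows them at (369,212), (182,207) and (201,249). The stand and thermometer are at top (421,221) and scene (142,205). I'll crop for precise pixels.

Run:
```python
import cv2,numpy as np
t=cv2.imread("pics/top0.png");s=cv2.imread("pics/scene0.png")
def up(im,x,y,w,h,k):
    c=cv2.resize(im[y:y+h,x:x+w],None,fx=k,fy=k,interpolation=cv2.INTER_CUBIC)
    for i in range(0,w,10): cv2.putText(c,str(x+i) if i%20==0 else "|",(i*k,9),0,.33,(0,255,255),1)
    for j in range(10,h,10): cv2.putText(c,str(y+j),(0,j*k+4),0,.33,(0,255,255),1)
    return c
cv2.imwrite("pics/t1.png",up(t,205,75,130,120,5))
cv2.imwrite("pics/s1.png",up(s,165,200,165,100,4))
a=up(t,170,195,50,66,4);b=up(t,355,195,85,50,4)
c=up(s,125,190,80,65,4);d=up(s,355,235,50,75,4)
M=np.zeros((580,680,3),np.uint8)
M[:264,:200]=a;M[:200,210:550]=b;M[270:530,:320]=c;M[270:570,330:530]=d
cv2.imwrite("pics/m1.png",M)
```

```text
(no output)
```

View pics/t1.png

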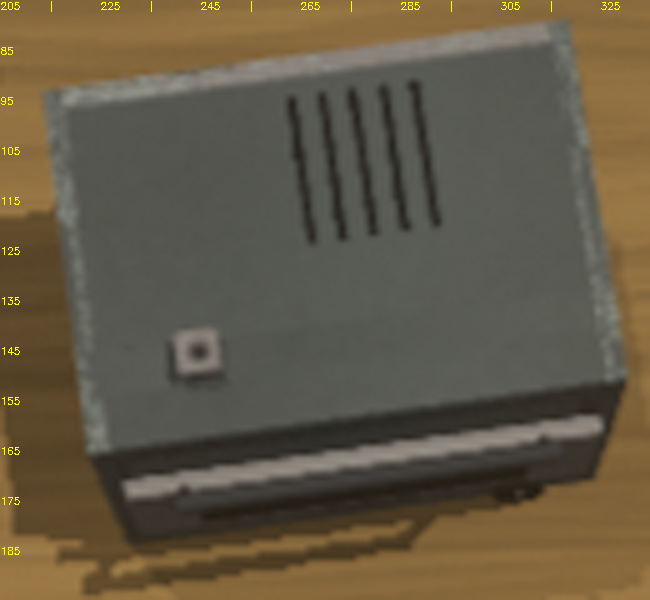

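View pics/s1.png

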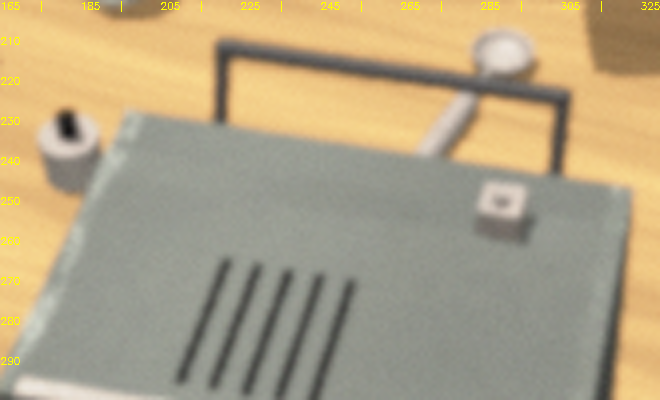

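View pics/m1.png

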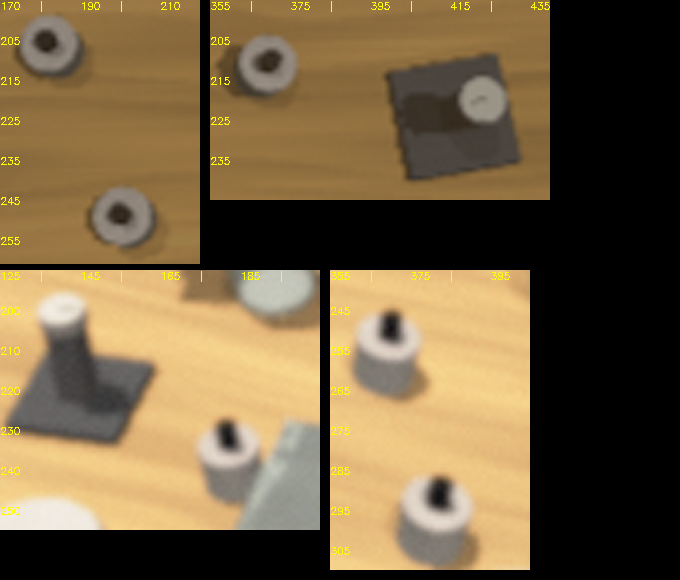

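The top crop gives the roof corners, the port at (244.6,145.2) and the door's top edge from (230,173) to (325.5,160). The scene crop gives the port at (290.5,250.3) and the bar ends at (220,211) and (307,223). The tile crops give the tin knobs and lids and the dial: top (423,220), scene (141,199.5). Next I fit the poses.

```bash
cat > h.py <<'E'
import numpy as np, cv2
from scipy.spatial.transform import Rotation as R
from scipy.optimize import least_squares
from cell import robot
np.set_printoptions(precision=4,suppress=True)
CI={n:robot.camera_info(n) for n in("scene","top","wrist")}
def proj(n,p):
    p=np.atleast_2d(p);c=CI[n];q=p@c["world_to_cam"][:3,:3].T+c["world_to_cam"][:3,3]
    q=q@c["K"].T;return q[:,:2]/q[:,2:]
def tri(a,b):
    f=lambda p:np.r_[proj("top",p)[0]-a,proj("scene",p)[0]-b]
    r=least_squares(f,[.6,0,.05]);return r.x,np.abs(r.fun).max()
def cabpts(c,P):
    P=np.atleast_2d(P);return P@R.from_euler('z',c[2]).as_matrix().T+[c[0],c[1],0]
def wray(uv,pos,quat):   # wrist pixel -> world origin, direction
    c=CI["wrist"];K=c["K"];T=c["T_tool_cam"]
    d=(np.array(uv)-K[:2,2])/K[0,0];r=np.linalg.norm(d)+1e-12
    v=np.r_[d/r*np.sin(r),np.cos(r)];A=R.from_quat(quat)
    return pos+A.apply(T[:3,3]),A.apply(T[:3,:3]@v)
def wproj(p,pos,quat):
    c=CI["wrist"];K=c["K"];T=c["T_tool_cam"]
    q=T[:3,:3].T@(R.from_quat(quat).inv().apply(np.asarray(p)-pos)-T[:3,3])
    r=np.hypot(q[0],q[1])+1e-12;th=np.arctan2(r,q[2])
    return K[:2,2]+K[0,0]*th*q[:2]/r
def down(a):  # tool down, finger-closing line (tool y) at world heading a
    y=np.array([np.cos(a),np.sin(a),0]);z=np.array([0,0,-1.]);return R.from_matrix(np.c_[np.cross(y,z),y,z]).as_quat()
E
python3 - <<'E'
from h import *
dp=np.array([
 [0,.155,.235],[0,-.155,.235],[.22,-.155,.235],[.22,.155,.235],[.045,.085,.255]])
tp=np.array([[223,165.4],[330,151],[319,79],[214,93],[244.6,145.2]])
ds=dp[[0,1,4]];sp=np.array([[323,246.8],[197.5,227.5],[290.5,250.3]])
f=lambda c:np.r_[(proj("top",cabpts(c,dp))-tp).ravel(),(proj("scene",cabpts(c,ds))-sp).ravel()]
r=least_squares(f,[.75,.0,0],loss='soft_l1');c=r.x;print("cab",c,"res",f(c).reshape(-1,2).round(1).tolist())
def bar(a): # panel/bar geometry at angle a
    o=[-.032,.18];return np.array([o[0]*np.cos(a)-o[1]*np.sin(a), 0.08+o[1]*np.cos(a)+o[0]*np.sin(a)])
for a in(0,1.5):print("bar",bar(a))
sb=np.array([[307,223.3],[220,211.2]])
g=lambda a:(proj("scene",cabpts(c,[[bar(a[0])[0],s*.102,bar(a[0])[1]] for s in(1,-1)]))-sb).ravel()
q=least_squares(g,[.05]);print("door",q.x,q.fun)
print("bar proj top",proj("top",cabpts(c,[[bar(q.x[0])[0],s*.105,bar(q.x[0])[1]] for s in(1,-1)])))
print("port tri",tri([244.6,145.2],[290.5,250.3]),cabpts(c,dp[4]))
for n,a,b in[("A knob",[181.2,205],[382.5,288]),("A lid",[182.3,206.4],[381.5,293.2]),("B knob",[200,248.5],[370.2,246.2]),("B lid",[200.7,249],[369.5,252]),("C knob",[369.3,210.3],[181.7,228.7]),("C lid",[369.4,211],[182.2,233.5]),("dial",[423.2,219.8],[140.7,199.5])]:print(n,*tri(a,b))
E
```

```text
cab [0.6512 0.0061 0.1091] res [[-0.9, -0.4], [0.3, -0.1], [-0.0, -0.1], [-0.5, -0.6], [-0.4, -0.6], [0.4, -0.7], [-1.1, -1.8], [-0.2, -1.3]]
bar [-0.032  0.26 ]
bar [-0.1818  0.0608]
door [0.0464] [-2.567   0.4331  1.7269 -0.2714]
bar proj top [[240.6622 174.4302]
 [315.4238 164.6055]]
port tri (array([0.6862, 0.0954, 0.2502]), np.float64(0.2866821654072851)) [[0.6867 0.0955 0.255 ]]
A knob [0.5569 0.3101 0.0547] 0.1218045691007319
A lid [0.5564 0.3106 0.0332] 0.08956785901989406
B knob [0.4179 0.2506 0.0549] 0.19119943491460845
B lid [0.4188 0.2518 0.0325] 0.15255811656339802
C knob [ 0.5257 -0.2817  0.0536] 0.22183415501271497
C lid [ 0.5262 -0.2838  0.0342] 0.22870634652451827
dial [ 0.4847 -0.436   0.0897] 0.5575738807957009
```

Heights come out about 4–5 mm low everywhere, which is a calibration bias, but the rest is consistent. I'll refine with wrist views while moving in.

```bash
cat >> h.py <<'E'
def wshot(name):
    s=robot.read_state();im=robot.grab_frame("wrist");cv2.imwrite(f"pics/{name}.png",im)
    np.savez(f"pics/{name}.npz",p=s["position"],q=s["tcp_rot"]);return im,s["position"],s["tcp_rot"]
def tile(im,c,h=25,k=4):
    x,y=(int(round(v)) for v in c);P=cv2.copyMakeBorder(im,60,60,60,60,cv2.BORDER_CONSTANT)
    t=cv2.resize(P[y+60-h:y+60+h,x+60-h:x+60+h],None,fx=k,fy=k,interpolation=cv2.INTER_CUBIC)
    for i in range(0,2*h,10):
        cv2.putText(t,str(x-h+i),(i*k,9),0,.33,(0,255,255),1);cv2.putText(t,str(y-h+i),(0,i*k+4),0,.33,(0,255,255),1)
    return t
def t_(): return round(float(robot.read_state()["time_s"]),1)
E
cat > a.py <<'E'
from h import *
cab=np.array([.6512,.0061,.1091]);a=cab[2]
pt=cabpts(cab,[[.045,.085,.255],[-.04,.102,.26],[-.04,-.102,.26],[0,.155,.235]])
dial=np.array([.485,-.436,.094])
tiles=[]
robot.movep([.42,-.47,.40],down(a));im,p,q=wshot("w_d1");tiles.append(tile(im,wproj(dial,p,q)))
robot.movep([.50,-.40,.36],down(a));im,p,q=wshot("w_d2");tiles.append(tile(im,wproj(dial,p,q)));print(t_())
robot.movep([.50,-.25,.60],down(a))
for i,P in enumerate([[.58,.03,.62],[.62,.06,.50]]):
    robot.movep(P,down(a));im,p,q=wshot(f"w_c{i}");print(t_(),p)
    tiles+=[tile(im,wproj(x,p,q)) for x in pt]
tiles+=[tiles[0]*0]*2
cv2.imwrite("pics/wt1.png",np.vstack([np.hstack(tiles[i:i+4]) for i in(0,4,8)]))
E
python3 a.py
```

```text
1.7
4.0 [0.5802 0.029  0.6194]
4.6 [0.6203 0.0592 0.5008]
```

View pics/wt1.png

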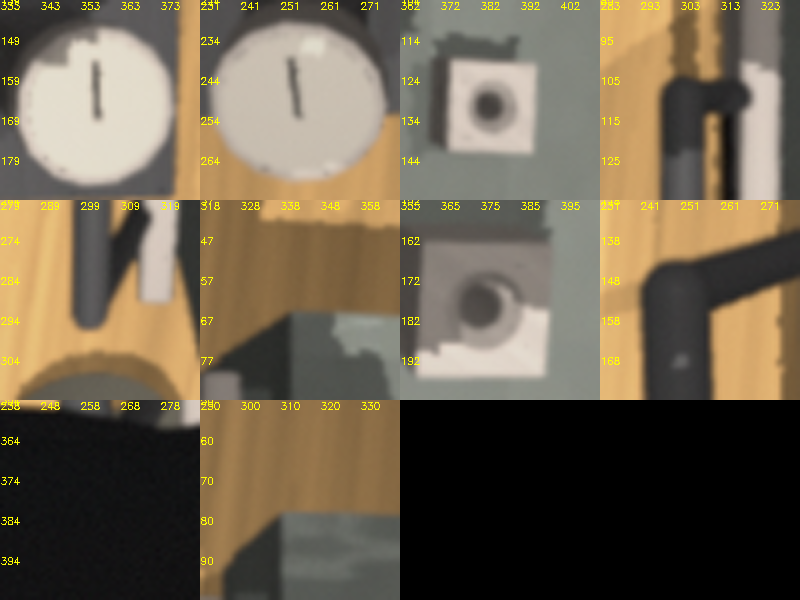

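The tiles show the dial at w_d1 (356.9,165.5) and w_d2 (255.5,249.2). The port is at c0 (385.2,130.6) and c1 (376.2,178.8). The bar ends are at c0 (303.8,104.5) and (301.5,296) and c1 (250.2,143.5). The roof corner is at c0 (340.5,65.2) and c1 (310.2,78.8).

```bash
cat > b.py <<'E'
from h import *
def L(n): z=np.load(f"pics/{n}.npz");return z["p"],z["q"]
def wtri(obs):
    f=lambda x:np.concatenate([wproj(x,*L(n))-u for n,u in obs])
    r=least_squares(f,[.5,0,.1]);return r.x,r.fun.round(2)
print("dial",*wtri([("w_d1",[356.9,165.5]),("w_d2",[255.5,249.2])]))
print("port",*wtri([("w_c0",[385.2,130.6]),("w_c1",[376.2,178.8])]))
print("barL",*wtri([("w_c0",[303.8,104.5]),("w_c1",[250.2,143.5])]))
print("corner",*wtri([("w_c0",[340.5,65.2]),("w_c1",[310.2,78.8])]))
def bar(a,s): return [-.032*np.cos(a)-.18*np.sin(a),s*.105,.08+.18*np.cos(a)-.032*np.sin(a)]
def f(v):
    c=v[:3];P=cabpts(c,[[.045,.085,.255],bar(v[3],1),bar(v[3],-1),[0,.155,.235]])
    o=[("w_c0",0,[385.2,130.6]),("w_c1",0,[376.2,178.8]),("w_c0",1,[303.8,104.5]),("w_c1",1,[250.2,143.5]),("w_c0",2,[301.5,296]),("w_c0",3,[340.5,65.2]),("w_c1",3,[310.2,78.8])]
    return np.concatenate([wproj(P[i],*L(n))-u for n,i,u in o])
r=least_squares(f,[.65,.006,.109,.05],loss='soft_l1');print("cab,door",r.x,"\n",f(r.x).round(1))
E
python3 b.py
```

```text
dial [ 0.4837 -0.4373  0.0913] [-0.07 -0.09  0.07  0.08]
port [0.685  0.0938 0.2505] [-0.26 -0.04  0.17  0.03]
barL [0.5948 0.1087 0.2553] [-0.09 -0.13  0.06  0.08]
corner [0.6308 0.1574 0.2333] [-0.05 -0.12  0.04  0.08]
cab,door [0.6484 0.0048 0.1153 0.0513] 
 [-0.3 -0.4 -0.   0.4  0.2  4.2  0.   7.3 -0.3 -4.4  0.1 -1.5  0.1 -2. ]
```

Bar-end residuals are symmetric at about 4 mm, so the bar is effectively ±100 mm; the pose is otherwise tight. Next I refit and open the door.

```bash
sed -i 's/s\*.105/s*.100/' b.py; echo 'np.savez("cab.npz",v=r.x)'>>b.py; python3 b.py|tail -4
cat >> h.py <<'E'
def V(): return np.load("cab.npz")["v"]
def barp(v,a): return cabpts(v[:3],[-.032*np.cos(a)-.18*np.sin(a),0,.08+.18*np.cos(a)-.032*np.sin(a)])[0]
def st(m=""):
    s=robot.read_state();print(m,round(float(s["time_s"]),1),"p",s["position"],"F",s["contact_force"],"w %.4f g %.1f"%(s["gripper_width"],s["grip_force"]));return s
E
cat > c.py <<'E'
from h import *
v=V();q=down(v[2]);G=np.array([0,0,.155])
b=barp(v,v[3])+G
robot.movep(b+[0,0,.08],q);robot.grip(.055,40)
robot.movel(b,max_speed=.12);st("at")
robot.grip(0.0,40);st("gripped")
for a in np.linspace(v[3],1.51,12)[1:]:
    robot.movel(barp(v,a)+G,max_speed=.2);s=st("%.2f"%a)
E
python3 c.py
```

```text
barL [0.5948 0.1087 0.2553] [-0.09 -0.13  0.06  0.08]
corner [0.6308 0.1574 0.2333] [-0.05 -0.12  0.04  0.08]
cab,door [0.6484 0.0048 0.1151 0.0518] 
 [-0.3 -0.4 -0.   0.4  0.1  9.1  0.1 14.8 -0.3 -7.9  0.1 -1.5  0.1 -2. ]
at 6.2 p [0.6077 0.0001 0.4137] F [-0.7627  0.3149  0.1214] w 0.0549 g 0.0
gripped 6.6 p [0.6075 0.0001 0.4138] F [-2.1264 -0.1596  3.3496] w 0.0106 g 39.0
0.18 6.9 p [ 0.5835 -0.0027  0.4062] F [-5.3966 -1.8729  6.188 ] w 0.0109 g 39.7
0.32 7.2 p [ 0.5623 -0.0053  0.3961] F [-4.9802 -1.0008  6.0588] w 0.0101 g 40.1
0.45 7.5 p [ 0.5423 -0.0076  0.383 ] F [-3.9571 -2.3572  1.6826] w 0.0104 g 40.0
0.58 7.7 p [ 0.5239 -0.0098  0.3673] F [-3.4257 -4.0644 -1.6528] w 0.0101 g 39.9
0.71 8.0 p [ 0.5079 -0.0116  0.3498] F [-0.1311 -4.1652 -3.9262] w 0.0107 g 40.4
0.85 8.3 p [ 0.494  -0.0132  0.33  ] F [ 0.4369 -3.7308 -3.4063] w 0.0106 g 40.6
0.98 8.6 p [ 0.483  -0.0144  0.3085] F [ 0.5276 -3.4775 -2.9171] w 0.0106 g 41.2
1.11 8.8 p [ 0.4749 -0.0153  0.2859] F [ 2.0392 -3.4551 -4.3129] w 0.0103 g 41.7
1.24 9.1 p [ 0.4698 -0.0159  0.2622] F [ 2.1889 -2.8062 -3.2286] w 0.0103 g 42.0
1.38 9.4 p [ 0.4678 -0.0161  0.238 ] F [ 3.2222 -1.4551 -4.3663] w 0.0103 g 42.2
1.51 9.7 p [ 0.4688 -0.0159  0.214 ] F [ 4.0515 -0.6504 -3.131 ] w 0.0104 g 45.2
```

```bash
cat > d.py <<'E'
from h import *
v=V();q=down(v[2]);G=np.array([0,0,.155])
for a in(1.54,1.57):
    robot.movel(barp(v,a)+G,max_speed=.05);st("%.2f"%a)
robot.grip(.05);st("open");robot.movel(robot.read_state()["position"]+[0,0,.2]);
T=lambda x,y,z:cabpts(v[:3],[x,y,z])[0]
P=[T(-.075,(1.5-i)*.0615,.134) for i in range(4)]
C=[T(-.075-.031,s*.125,.158) for s in(1,-1)]+[T(-.075+.031,s*.125,.158) for s in(1,-1)]
print(np.array(C))
for i,p0 in enumerate([T(-.10,-.02,.50),T(-.075,.0,.38)]):
    robot.movep(p0,q);im,p,qq=wshot(f"w_t{i}")
    print(t_(),[wproj(c,p,qq).round(1).tolist() for c in C])
    for c in P+C: cv2.circle(im,tuple(int(round(u)) for u in wproj(c,p,qq)),2,(0,0,255),1)
    cv2.imwrite(f"pics/wt_t{i}.png",im)
a=cv2.imread("pics/wt_t0.png");cv2.imwrite("pics/wt2.png",cv2.resize(a,(784,588),interpolation=cv2.INTER_CUBIC))
E
python3 d.py
```

```text
1.54 9.9 p [ 0.4689 -0.0159  0.2101] F [-2.0456 -1.7365 16.7025] w 0.0105 g 49.9
1.57 10.2 p [ 0.4692 -0.0159  0.2052] F [-7.1596 -1.8402 27.1037] w 0.0103 g 55.6
open 10.6 p [ 0.4694 -0.0158  0.203 ] F [-0.244  -0.308   0.2956] w 0.0501 g 0.0
[[ 0.5287  0.1168  0.158 ]
 [ 0.5575 -0.1315  0.158 ]
 [ 0.5903  0.1239  0.158 ]
 [ 0.619  -0.1244  0.158 ]]
12.7 [[274.7, 34.7], [275.4, 277.9], [340.7, 36.6], [331.5, 277.3]]
13.4 [[228.3, 26.8], [243.4, 369.6], [335.9, 27.1], [318.8, 369.7]]
```

View pics/wt2.png

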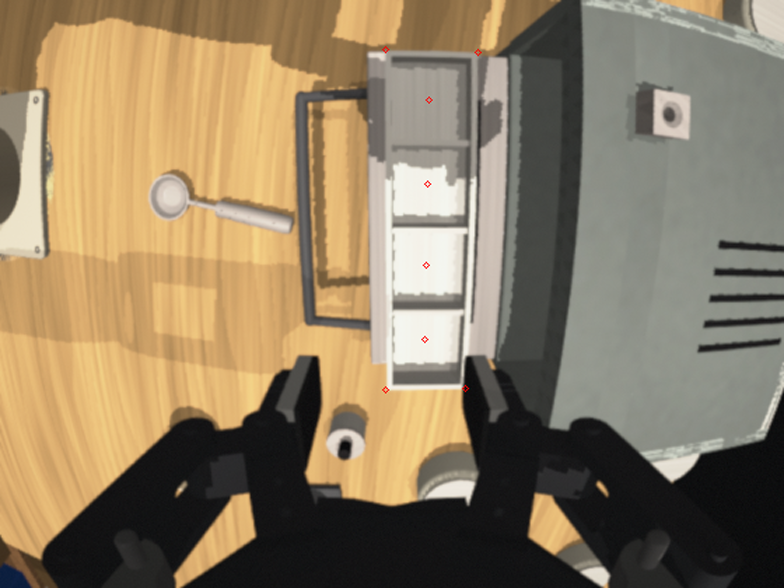

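The door is on its stop: force rose to 27 N at 1.57. The predicted tray corners and bay centres (red marks, bays at (429,100), (428,184), (426,265) and (425,340) in this enlarged view) match within about 1–2 mm. Next are the tins, starting with C and measuring from two wrist views before each grasp.

```bash
cat > tin.py <<'E'
from h import *
v=V();q=down(v[2]);tx=R.from_quat(q).apply([1,0,0])
def blob(im,c,win=90):
    g=cv2.cvtColor(im,cv2.COLOR_BGR2GRAY);n,lab,s,cen=cv2.connectedComponentsWithStats((g<60).astype(np.uint8))
    ok=[]
    for i in range(1,n):
        x,y,w,h,A=s[i]
        if 60<A<900 and .6<w/h<1.7 and A>.6*w*h and np.hypot(*(cen[i]-c))<win:
            m=cv2.dilate((lab==i).astype(np.uint8),np.ones((9,9)))-cv2.dilate((lab==i).astype(np.uint8),np.ones((5,5)))
            sat=cv2.cvtColor(im,cv2.COLOR_BGR2HSV)[...,1][m>0].mean()   # lid is grey, wood is not
            if sat<70: ok.append((np.hypot(*(cen[i]-c)),i,A,sat))
    if not ok: raise SystemExit("no knob")
    k=min(ok);print("  blob",cen[k[1]].round(1),"A",k[2],"sat %.0f"%k[3],"n",len(ok));return cen[k[1]]
def atz(uv,p,qq,z):
    o,d=wray(uv,p,qq);return o+d*(z-o[2])/d[2]
def find(k,name):
    k=np.r_[k[:2],.057];obs=[]
    for j,(off,z) in enumerate([(-.06,.42),(0,.36)]):
        P=k-tx*.078+tx*off*0+R.from_quat(q).apply([0,off,0]);P[2]=z
        robot.movep(P,q);im,p,qq=wshot(f"{name}_{j}");u=blob(im,wproj(k,p,qq));obs.append((u,p,qq))
        k=atz(u,p,qq,.057)
    cv2.imwrite(f"pics/{name}_tile.png",tile(im,u,30,5))
    r=least_squares(lambda x:np.concatenate([wproj(x,p,qq)-u for u,p,qq in obs]),k)
    print("  knob",k,"tri",r.x,"res",r.fun.round(1));assert abs(r.x[2]-.054)<.012
    return k
def grasp(k):
    robot.grip(.045,40);robot.movep([k[0],k[1],.30],q);robot.movel([k[0],k[1],.215],max_speed=.12);robot.grip(0,40)
    s=st(" grasp");robot.movel([k[0],k[1],.45],max_speed=.3);return s["gripper_width"]
def place(b):
    T=cabpts(v[:3],[-.075,(1.5-b)*.0615,.134])[0]
    robot.movep([T[0],T[1],.45],q);st(" carry");robot.movel([T[0],T[1],.37],max_speed=.2);robot.movel([T[0],T[1],.350],max_speed=.06);s=st(" down")
    robot.grip(.045);robot.movel([T[0],T[1],.45],max_speed=.2);st(" released")
E
cat > e.py <<'E'
from tin import *
robot.movep([.45,-.15,.45],q)
k=find([.526,-.283],"C");w=grasp(k);assert w>.008;place(3)
im=robot.grab_frame("wrist");cv2.imwrite("pics/Cp.png",im)
a=np.zeros((420,800,3),np.uint8);a[:,:500]=im[:,:500];a[:300,500:]=cv2.imread("pics/C_tile.png");cv2.imwrite("pics/wt3.png",a)
E
python3 e.py
```

```text
blob [336.4 108. ] A 184 sat 28 n 1
  blob [281.9 106.9] A 254 sat 28 n 1
  knob [ 0.5246 -0.2849  0.057 ] tri [ 0.5246 -0.2848  0.0484] res [-0.   0.2  0.  -0.2]
 grasp 17.5 p [ 0.525  -0.285   0.2159] F [0.2912 0.213  5.4083] w 0.0140 g 39.2
 carry 19.3 p [ 0.5843 -0.096   0.449 ] F [-0.3894 -1.1224 -1.3017] w 0.0139 g 39.0
 down 20.3 p [ 0.5846 -0.0954  0.3499] F [ 0.6829 -0.4932  0.2706] w 0.0145 g 39.1
 released 21.4 p [ 0.584  -0.0954  0.4491] F [-0.4767 -0.2139  0.0465] w 0.0448 g 0.0
```

View pics/wt3.png

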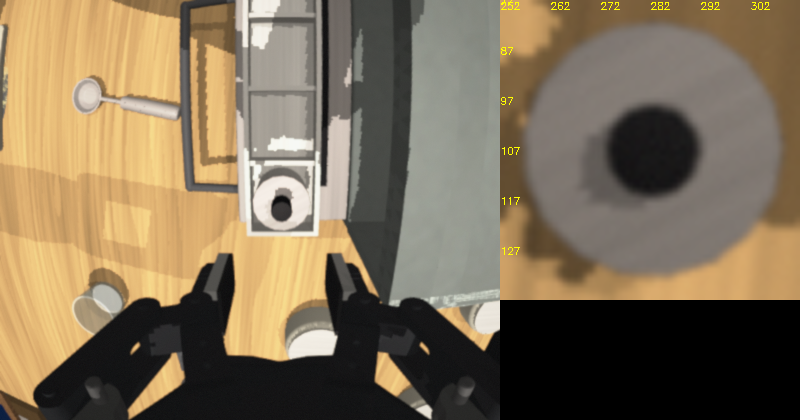

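Tin C stands centred in bay 3 at (281,203), and the knob was well detected. Tins A and B next, then a scene and top check.

```bash
cat > f.py <<'E'
from tin import *
for n,k,b in(("A",[.5565,.310],0),("B",[.4185,.251],1)):
    robot.movep([.45,.15,.45],q)
    k=find(k,n);w=grasp(k);assert w>.008;place(b)
im=robot.grab_frame("wrist");robot.movep([.35,-.35,.5],q)
t=robot.grab_frame("top");cv2.imwrite("pics/top2.png",t)
cv2.imwrite("pics/wt4.png",np.hstack([im[:300,150:400],t[50:350,10:550]]))
E
python3 f.py
```

```text
blob [337.1 105.2] A 180 sat 27 n 1
  blob [282.8 102.5] A 235 sat 27 n 1
  knob [0.5556 0.309  0.057 ] tri [0.5557 0.3091 0.0482] res [ 0. -0. -0.  0.]
 grasp 25.4 p [0.556  0.3093 0.2159] F [ 0.4434 -0.45    5.666 ] w 0.0138 g 39.2
 carry 27.3 p [0.5634 0.0885 0.4494] F [ 0.1819 -0.152  -0.636 ] w 0.0143 g 39.0
 down 28.3 p [0.5634 0.0878 0.35  ] F [ 0.4967 -0.7214  0.1311] w 0.0141 g 39.1
 released 29.3 p [0.5628 0.0878 0.4492] F [-0.563   0.2657 -0.5967] w 0.0453 g 0.0
  blob [336.2 105.6] A 192 sat 28 n 1
  blob [281.3 103.5] A 248 sat 27 n 1
  knob [0.4168 0.2499 0.057 ] tri [0.4169 0.2499 0.0479] res [-0.   0.1  0.  -0. ]
 grasp 32.8 p [0.4173 0.2501 0.2157] F [-0.5047  0.2449  6.4831] w 0.0142 g 39.2
 carry 34.8 p [0.5699 0.0275 0.4492] F [ 0.8847  0.1296 -1.0536] w 0.0141 g 39.0
 down 35.9 p [0.5703 0.0267 0.3498] F [ 0.2897  0.1576 -1.4697] w 0.0136 g 39.1
 released 36.9 p [0.5699 0.0267 0.4492] F [-0.9122 -0.1822 -0.3321] w 0.0455 g 0.0
```

View pics/wt4.png

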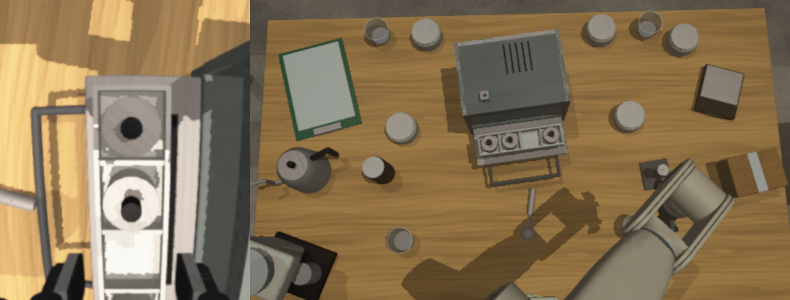

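Three tins stand in bays 0, 1 and 3 (knobs at (132,128) and (130,208) in the left view, plus the third in the top view). No fourth tin is visible, and the bystanders are in place. I'll close the door now.

```bash
cat > g.py <<'E'
from h import *
v=V();q=down(v[2]);G=np.array([0,0,.155])
b=barp(v,1.5)+G
robot.movep(b+[0,0,.15],q);robot.grip(.05,50);robot.movel(b,max_speed=.15);st("at");robot.grip(0,50);st("grip")
for a in list(np.linspace(1.5,.05,12)[1:])+[0,-.02,-.04]:
    robot.movel(barp(v,a)+G,max_speed=.2 if a>.06 else .04);st("%.2f"%a)
E
python3 g.py
```

```text
at 41.4 p [ 0.4681 -0.0161  0.2164] F [-0.4892 -0.3144 -0.2638] w 0.0500 g 0.0
grip 41.8 p [ 0.4686 -0.016   0.2165] F [2.3971 1.8433 6.5006] w 0.0103 g 49.0
1.37 42.1 p [ 0.4675 -0.0161  0.2405] F [3.9924 0.8777 1.1509] w 0.0104 g 49.8
1.24 42.4 p [ 0.4695 -0.0159  0.2637] F [ 5.7899  1.741  -1.4613] w 0.0103 g 49.6
1.10 42.6 p [ 0.4745 -0.0152  0.2866] F [ 6.3098  2.1389 -2.1516] w 0.0100 g 50.1
0.97 42.9 p [ 0.4823 -0.0143  0.3085] F [ 5.0498  2.1932 -3.5995] w 0.0098 g 50.0
0.84 43.2 p [ 0.4928 -0.0131  0.3298] F [-0.6158  0.5231  0.6532] w 0.0101 g 50.1
0.71 43.4 p [ 0.5059 -0.0115  0.3493] F [-5.9904 -0.4412  3.4272] w 0.0103 g 50.5
0.58 43.7 p [ 0.5213 -0.0098  0.367 ] F [-13.3135  -1.8646  13.3331] w 0.0104 g 51.0
0.45 44.0 p [ 0.5392 -0.0077  0.3834] F [-24.017   -2.1606  29.9145] w 0.0099 g 52.0
0.31 44.2 p [ 0.5608 -0.0052  0.3979] F [-22.4235   1.5183  35.7423] w 0.0101 g 53.5
0.18 44.5 p [ 0.5847 -0.0024  0.4087] F [-10.6652   1.8671  29.6797] w 0.0099 g 54.3
0.05 45.3 p [0.6072 0.0003 0.4151] F [-8.7193  3.5041 24.8442] w 0.0101 g 54.6
0.00 45.6 p [0.6165 0.0014 0.4166] F [-6.4733  3.8321 20.2529] w 0.0097 g 54.8
-0.02 45.9 p [0.6185 0.0016 0.4167] F [-16.118    1.5196  25.3672] w 0.0099 g 55.3
-0.04 46.1 p [0.6199 0.0017 0.4167] F [-27.9195   0.9448  31.9006] w 0.0102 g 56.1
```

```bash
cat > i.py <<'E'
from h import *
v=V();q=down(v[2])
robot.grip(.05);s=st("open");p=s["position"]
robot.movel(p+[0,0,.06]);robot.grip(0,50)
ax=R.from_quat(q).apply([0,1,0])
p1=p+[0,0,.06]-ax*.05;robot.movel(p1);robot.movel(p1-[0,0,.05]);p2=p1-[0,0,.05]
# push bar inward until firm contact
for d in np.arange(.01,.06,.003):
    robot.movel(p2+ax*d,max_speed=.05);s=robot.read_state();f=-(s["contact_force"]@ax)
    if f>14: break
print("push",d,f);st();m=cabpts([0,0,-v[2]],s["position"]-[v[0],v[1],0])[0];print("cabinet-frame finger",m)
robot.movel(p2);robot.movel(p2+[0,0,.15])
P=cabpts(v[:3],[-.03,-.02,.60])[0];robot.movep(P,q);im,pp,qq=wshot("w_s")
cv2.imwrite("pics/wt5.png",np.hstack([im[:380,120:],cv2.resize(robot.grab_frame("top")[60:220,180:340],(380,380))[:, :360]]))
print(wproj(barp(v,0),pp,qq))
E
python3 i.py
```

```text
open 46.6 p [0.6239 0.0019 0.4154] F [-0.6936  0.7751  0.3255] w 0.0498 g 0.0
push 0.031000000000000007 20.905381272237083
 50.7 p [ 0.6019 -0.0007  0.4251] F [-20.7517  -2.5334  12.79  ] w -0.0001 g 12.3
cabinet-frame finger [-0.0468 -0.0001  0.4251]
[278.0266 164.4589]
```

View pics/wt5.png

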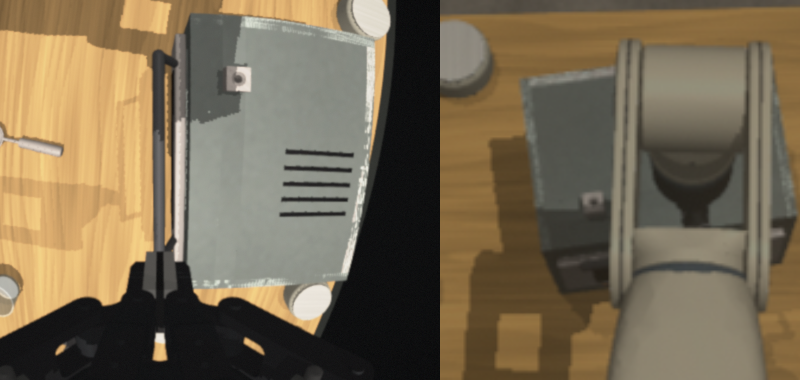

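The bar stopped hard at the shut position (21 N, against about 5 N of hinge friction), and both views show the door flush. For the thermometer, I'll measure the dial and the port from the same relative viewpoint so calibration bias cancels.

```bash
cat > j.py <<'E'
from h import *
v=V();q=down(v[2]);tx=R.from_quat(q).apply([1,0,0])
robot.grip(.07,30)
D=np.array([.484,-.437,.094]);P=cabpts(v[:3],[.045,.085,.255])[0];out=[]
for n,X in(("pp",P),("dd",D)):
    T=X-tx*.078;T[2]=X[2]+.25
    robot.movep(T,q);robot.sleep(.3);im,p,qq=wshot(n);c=wproj(X,p,qq);print(n,X,p,c,t_());out.append(tile(im,c,40,5))
cv2.imwrite("pics/wt6.png",np.hstack(out))
E
python3 j.py
```

```text
pp [0.6833 0.0944 0.255 ] [0.6919 0.0165 0.5071] [280.2566 103.369 ] 54.3
dd [ 0.484 -0.437  0.094] [ 0.4934 -0.5141  0.3442] [280.0658 104.5579] 56.7
```

View pics/wt6.png

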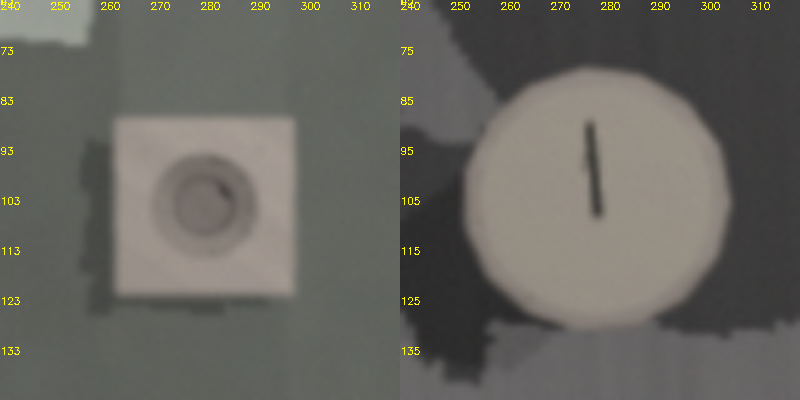

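Port centre is at (281.0,104.2) and dial centre at (279.4,104.6), both within 1 px of prediction. I'll grasp and insert with a force-guarded descent.

```bash
cat > k.py <<'E'
from h import *
v=V();q=down(v[2])
def m(n,uv,z):
    d=np.load(f"pics/{n}.npz");o,r=wray(uv,d["p"],d["q"]);return (o+r*(z-o[2])/r[2])
D=m("dd",[279.4,104.6],.094);P=m("pp",[281.0,104.2],.255);print(D,P)
robot.movep([D[0],D[1],.32],q);robot.movel([D[0],D[1],.242],max_speed=.1);st("at");robot.grip(0,40);s=st("grip")
robot.sleep(.3);s=st();off=s["position"]-[D[0],D[1],.242]
robot.movel([D[0],D[1],.34],max_speed=.15);st("up");robot.movep([D[0],D[1],.56],q)
robot.movep([P[0],P[1],.56],q)
z0=.255+.007+.155
robot.movel([P[0],P[1],z0+.056],max_speed=.1);robot.sleep(.3);s=st("above");print("err",s["position"][:2]-P[:2])
F0=s["contact_force"]
for z in np.arange(.050,-.001,-.005):
    robot.movel([P[0],P[1],z0+z],max_speed=.04);s=robot.read_state();f=s["contact_force"]-F0;print("%.3f"%z,s["position"],f)
    if f[2]>10: print("stop");break
E
python3 k.py
```

```text
[ 0.4836 -0.4371  0.094 ] [0.6839 0.0939 0.255 ]
at 58.1 p [ 0.4838 -0.4374  0.2425] F [-0.0009 -0.0815 -0.6901] w 0.0701 g 0.0
grip 58.5 p [ 0.4837 -0.4372  0.2429] F [-2.1587  0.9702  5.6459] w 0.0344 g 39.5
 58.8 p [ 0.4838 -0.4372  0.2429] F [-0.1896  1.9356  6.09  ] w 0.0344 g 39.5
up 59.6 p [ 0.4832 -0.4368  0.3392] F [-0.0507  0.1052 -1.0895] w 0.0347 g 40.1
above 63.8 p [0.6839 0.0939 0.4735] F [-0.2905  0.0299 -0.5427] w 0.0344 g 40.1
err [0. 0.]
0.050 [0.6838 0.0939 0.4664] [ 0.6949 -0.0662  0.2314]
0.045 [0.6838 0.0939 0.4615] [0.4421 0.3219 0.8378]
0.040 [0.6838 0.0939 0.4566] [0.4135 0.3708 0.5003]
0.035 [0.6838 0.0939 0.4515] [1.0141 0.9591 0.2231]
0.030 [0.6838 0.0939 0.4466] [ 1.2561 -0.208  -0.0488]
0.025 [0.6838 0.0939 0.4416] [ 0.1359 -0.6     0.3593]
0.020 [0.6838 0.0939 0.4365] [ 0.9143 -0.6318  0.5903]
0.015 [0.6838 0.0939 0.4316] [ 0.6351 -0.1225  1.9017]
0.010 [0.6838 0.0939 0.4266] [ 0.4581 -0.7091  0.1216]
0.005 [0.6838 0.0939 0.4216] [-0.5471 -0.8004  0.8383]
0.000 [0.6842 0.0939 0.418 ] [ 0.5172 -0.0796  5.2273]
```

```bash
cat > l.py <<'E'
from h import *
v=V();q=down(v[2]);p=robot.read_state()["position"]
robot.movel(p-[0,0,.003],max_speed=.03);st("press")
robot.grip(.055);robot.movel(p+[0,0,.001]);robot.movel(p+[0,0,.12]);
T=p-R.from_quat(q).apply([.078,0,0]);T[2]=.52;robot.movep(T,q);im,_,_=wshot("fin")
robot.movep([.35,-.35,.5],q);t=robot.grab_frame("top");s=robot.grab_frame("scene");print(t_())
a=np.zeros((570,790,3),np.uint8);a[:270,:400]=im[:270,80:480];a[:270,400:790]=cv2.resize(s[180:300,160:333],(390,270));a[270:570,:]=cv2.resize(t[50:270,0:560],(790,300))
cv2.imwrite("pics/wt7.png",a)
E
python3 l.py
```

```text
press 67.1 p [0.6842 0.094  0.4178] F [-5.8889 -0.8103 15.7788] w 0.0347 g 41.6
71.1
```

View pics/wt7.png

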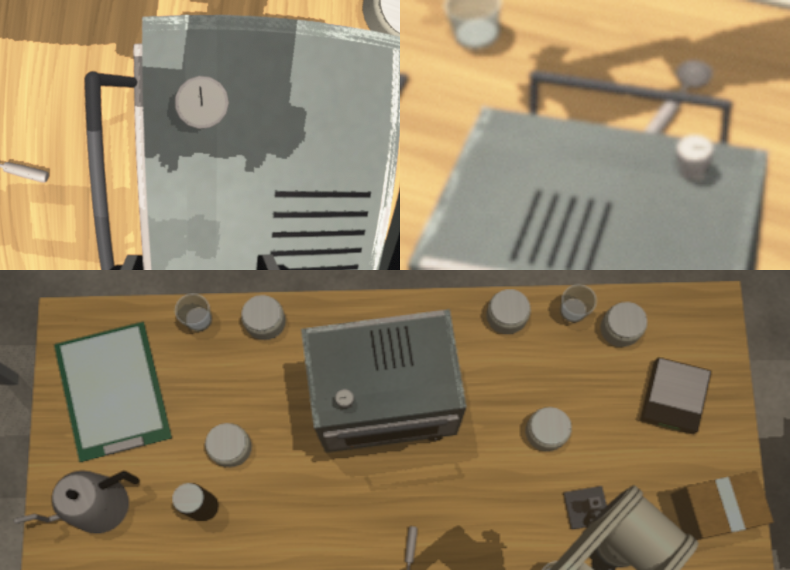

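The thermometer head sits on the port: (202,102) in the wrist view, (694,150) in the scene view. The door is shut, no tins remain on the table, and the bystanders are in place. Handing in.

```bash
python3 -c "
from cell import robot
print(robot.job_done())"
```

```text
the job is handed in; nothing more can be done
None
```

The job is handed in at about 71 s: all three tins found are in the tray (bays 0, 1 and 3), the door is pushed fully shut, and the thermometer is seated in the roof port; no verdict came back.

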